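Find the concealed catch of the label chest and press it

TASK

Open the blue steel label chest on the packing bench: somewhere along the flat blue strip on its top, a push-catch of the same blue lies slightly sunk in the panel. Feel along the strip with your fingertips until you find it and press it fully home, so that the grey hatch pops ajar, then take your hand away. Do not touch the hatch itself, and leave the tape rolls, the glue bottle and the jar where they stand.

Things in the scene. Friction and masses are not known exactly. Their poses are not given: they have to be found in the camera images.
- chest: low blue steel chest fixed to the bench, 220 (x) by 400 (y) by 92 mm high; origin at the centre of its underside; x points from the strip side to the hatch side, y along its length, z up. On its top: at -x a flat rigid blue strip, 64 (x) by 200 mm (y), centred on x = -70 mm, y = 0, surface 90 mm above the bench, framed by rims and blue end caps 2 mm higher; at +x the grey hatch
- strip_mid (a point): middle of the strip on its surface, axes as the chest's; not the place of the catch. The catch is a flat blue pad, 41 (x) by 45 mm (y), in an opening of the strip 44 (x) by 48 mm (y), its face 4 mm below the strip surface. The opening is centred across the strip (x = 0 here); along y its centre lies anywhere from -50 to +50 mm, different each time
- catch (a joint): how far the catch pad is pushed in, m: 0 is out (4 mm below the strip surface), 0.008 is fully home (12 mm below the strip surface). It gives way under about 4 to 8 N, stays in where it is left and does not spring back; the strip around it is rigid
- hatch: grey hatch panel, 124 (x) by 316 (y) by 6 mm, flush in the chest's top (92 mm high) when shut; origin at its hinge edge beside the strip, at chest x = -25 mm, y = 0, z = 92 mm; its x points from the hinge to the edge that rises. A linkage raises it in step with the catch, to about 0.33 rad of tilt with the catch home, and it stays ajar. Not to be touched
- label_tape: small white tape roll lying flat on the blue cap at the +y end of the strip, 52 mm across, 18 mm high; loose, to be left alone; origin at the centre of its underside
- brown_tape: brown packing tape roll lying flat on the bench, 100 mm across, 48 mm high; loose, to be left alone; origin at the centre of its underside
- glue: white glue bottle with orange cap standing on the bench, 56 mm across, 150 mm high; loose, to be left alone; origin at the centre of its underside
- pin_jar: amber jar with steel lid standing on the bench, 64 mm across, 80 mm high; loose, to be left alone; origin at the centre of its underside

How it is judged:
By the outcome, as a careful person would: the job done as asked, in the order asked, and still so for the second after the job is handed in, with the robot touching nothing.
It also fails if it takes over 45 s, if anything falls off the work surface, if the arm or the gripper's body presses on something with over 40 N, if the wrist force passes 120 N, or if a joint passes its speed limit or range.

ROBOT

A 6-joint arm with a two-finger parallel gripper is mounted at the origin on the work surface. World frame = base frame: x ahead of the robot, y to its left, z up, the work surface at z = 0. Lengths are in m, angles in rad, forces in N, time in s.
With the tool pointing down it reaches from about 0.375 to 0.975 m from the base axis. Payload 3.8 kg.
Tool frame: the origin (TCP) lies midway between the tips of the shut fingers; the grasp point (between the pads) lies 19 mm behind it; z points along the fingers, y is the line along which they close (so a half turn about z gives the same grasp; the last joint's range is limited). The gripper opens to 85 mm and grips with 20 to 120 N. Pads are 22 mm wide; open, the fingers measure 114 mm over their backs; the gripper's body (76 mm by 85 mm) begins 54 mm behind the grasp point. The pads swing forward as they close: fully open they stand 13 mm farther back than shut.
Start: joints at [-1.228, 0.264, 1.604, -0, 1.274, -0.037], TCP at [0.25, -0.627, 0.193] pointing down, gripper open.
Joint ranges: [-2.63, 2.63], [-0.94, 2.18], [0.31, 2.57], [-1.31, 4.45], [0, 2.66], [-2.55, 2.55]. Speed limits (rad/s): [2.57, 2.57, 3.14, 3.14, 3.14, 3.14].

INTERFACE

Orientations are given as a rotation vector (axis times angle).
In Python, from workcell import bot, cams gives the robot as it stands.
- The arm moves only by the tool play_rows, never from a script. Its argument "rows" is a list of rows, each a list of 2 entries, a list of its own where there are three numbers: the shift along the tool's x, y, z scaled (see below), then the turn, a rotation vector about the tool's x, y, z scaled (see below). A call has 1 to 20 rows; each row is the pose to reach, as a shift and turn from the pose commanded when the call began, along the tool's axes at that moment; what a row does not reach only later rows make up. The controller multiplies each number of a shift by 250 mm and each number of a turn by 45 degrees. A row lasts 1/12 s, in which the tool goes at most 41.7 mm and 7.16 degrees, less where a joint would pass 70% of its speed; a pose out of reach is approached as far as the arm can. A call with a number of a shift or a turn outside -1 to 1 is refused whole. A call with a gripper value outside its range is refused whole. "claw" is the opening, from -1 (shut) to 1 (fully open), set as the call begins (left out, the last holds). The fingers move at their own pace and stop on an object; "newtons" is the grip in N (left out, the last holds). Time passes only in rows, so rows that repeat a pose let the fingers close. It gives the time, the measured TCP pose, the force, the opening and the grip force at its end, in the units of the state.
- bot.read_state(): the state, without advancing time (a new reading comes with each control period).
- cams.read_camera(name): name is "side" or "top" or "wrist"; returns a dict with "image" (480x640x3 uint8, red, green, blue), "K" (3x3 intrinsics, pixels), "k1" (the pictures are not rectified: a ray, as slopes to the right and down, at radius r is drawn at 1 + k1 r^2 times it, then the intrinsics apply), "T" (4x4, takes a point from camera to world coordinates); the wrist camera has in their place "mount" (4x4, takes a point from camera to tool coordinates, whose origin is the TCP and whose axes are the flange's). Camera axes: x right, y down, z forward; pixel columns grow to the right and rows downward; lengths in m; the calibration is good to about 2 mm. A picture is of the moment at which its call begins: read the wrist's pose just before it. There is no depth.
- bot.finish_job(): hands the job in; it is judged then, once.
The state is a dict: "time": time; "q": joint angles; "joint_vel": joint speeds; "joint_torque": joint torques, N m; "tool_pos": TCP position; "tcp_rot": TCP orientation; "wrist_force": force on the tool from outside, world axes, zero at the start; "torque": the same for the moment, N m; "width": opening from 0.0 (shut) to 1.0 (fully open); "grip_force": force on a finger pad.
Only numpy, scipy, OpenCV 4.12 (cv2) and the standard library are available. Lean on these libraries where they do the work, as an engineer would, in place of code of your own. Each camera call takes 0.05 s, during which the arm holds its last target. There are 200 camera calls.

## Working session

There is one attempt and no reset: what is moved stays moved. The work goes in short steps, Python scripts to look and compute and a tool call to move; the robot and the scene stay as the last step left them, time stands still between calls to the robot, and variables do not carry over. Pictures are saved under pics/ and viewed, at most 10 in all, crops included, and the job is handed in when it is done.

Besides the shell and the picture viewer there is one more tool, called after ">>>" as a command line: name --argument value ..., lists and objects as JSON in quotes. play_rows: Moves the arm, as the interface text tells. Its arguments: {"type":"object","properties":{"rows":{"type":"array","items":{"type":"array"}},"claw":{"type":"number"},"newtons":{"type":"number"}},"required":["rows"]}

```bash
mkdir -p pics; python3 - <<'E'
from workcell import bot,cams
import cv2,pickle
print(bot.read_state())
d={}
for n in("top","side"):
    c=cams.read_camera(n);d[n]=c
    cv2.imwrite(f"pics/{n}0.png",c["image"][:,:,::-1])
    print(n,c["K"],c["k1"],c["T"])
pickle.dump(d,open("c0.pkl","wb"))
E
```

```text
{'time': 0.0, 'q': array([-1.22787307e+00,  2.64782019e-01,  1.60538877e+00, -2.57501619e-05,
        1.27371056e+00, -3.68785208e-02]), 'joint_vel': array([-0.00063164,  0.0004884 ,  0.0004972 , -0.00176803, -0.00056119,
       -0.00020641]), 'joint_torque': array([ 5.35848030e-04, -5.15114129e+01, -3.67311859e+01,  2.87192133e-04,
        1.30734299e-02, -5.53682668e-06]), 'tool_pos': array([ 0.24997084, -0.62611522,  0.19213471]), 'tcp_rot': array([-3.08289619e+00, -5.92597343e-01,  5.85770554e-04]), 'wrist_force': array([-0.31646442, -0.44112788,  1.00418701]), 'torque': array([-0.01405182,  0.00809642, -0.0133919 ]), 'grip_force': 0.0, 'width': 1.0033311062189767}
top [[511.64695161   0.         316.41948529]
 [  0.         511.64695161 234.52420097]
 [  0.           0.           1.        ]] -0.06286456508532533 [[ 0.01170951 -0.99403955  0.10838941  0.48340049]
 [-0.99990455 -0.01243521 -0.00602176  0.01460015]
 [ 0.00733371 -0.10830855 -0.99409028  1.24777238]
 [ 0.          0.          0.          1.        ]]
side [[496.4379714    0.         325.94302959]
 [  0.         496.4379714  236.37166895]
 [  0.           0.           1.        ]] -0.08656681892565066 [[ 0.94512914 -0.23750335  0.22432805  0.41324782]
 [-0.32668393 -0.68092929  0.65544863 -0.61416659]
 [-0.0029197  -0.69276797 -0.72115464  0.75468686]
 [ 0.          0.          0.          1.        ]]
```

View pics/top0.png

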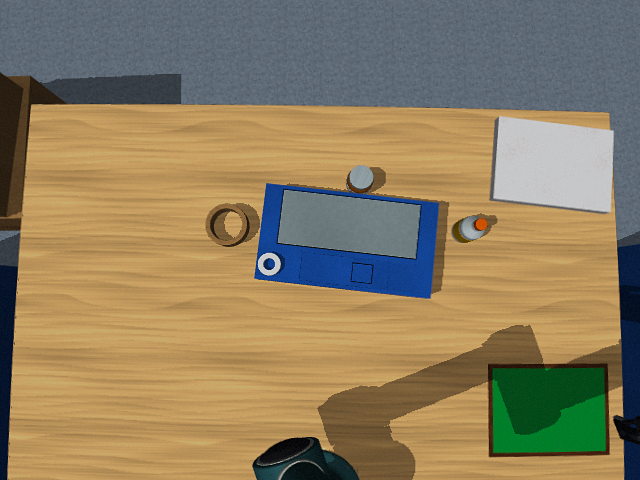

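View pics/side0.png

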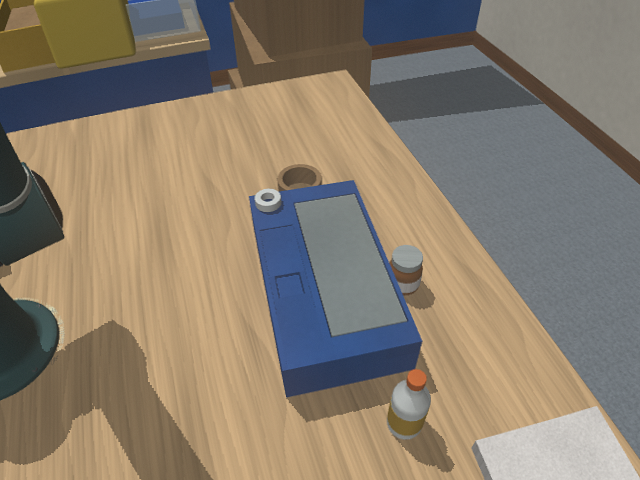

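The top picture shows the chest's corners at about (267,184), (438,203), (431,298) and (255,279). A square outline, likely the catch, sits at (362,273), with the label tape at (269,264). The side view shows the same opening at (289,285).

```bash
cat > h.py <<'E'
import numpy as np,cv2
def pix2z(c,uv,z):
    K=c["K"];n=cv2.undistortPoints(np.float64(uv).reshape(-1,1,2),K,np.array([c["k1"],0,0,0.])).reshape(-1,2)
    d=np.c_[n,np.ones(len(n))]@c["T"][:3,:3].T;o=c["T"][:3,3]
    return o+d*((z-o[2])/d[:,2])[:,None]
def proj(c,P):
    T=np.linalg.inv(c["T"]);return cv2.projectPoints(np.float64(P).reshape(-1,1,3),cv2.Rodrigues(T[:3,:3])[0],T[:3,3],c["K"],np.array([c["k1"],0,0,0.]))[0].reshape(-1,2)
E
python3 - <<'E'
import pickle;from h import *
from scipy.optimize import least_squares
d=pickle.load(open("c0.pkl","rb"))
def W(p,P): 
    c,s=np.cos(p[2]),np.sin(p[2]);P=np.array(P,float);return np.c_[p[0]+c*P[:,0]-s*P[:,1],p[1]+s*P[:,0]+c*P[:,1],P[:,2]]
C=[[.11,.2,.092],[.11,-.2,.092],[-.11,-.2,.092],[-.11,.2,.092]]
ut=[[267,184],[438,203],[431,298],[255,279]]
us=[[354,181],[420,343],[285,367],[250,197]]
uts=np.array(ut,float);uss=np.array(us,float)
for nm,ks in(("top",[("top",uts)]),("side",[("side",uss)]),("both",[("top",uts),("side",uss)])):
    r=least_squares(lambda p:np.concatenate([(proj(d[k],W(p,C))-u).ravel() for k,u in ks]),[.6,0,-.1])
    print(nm,r.x,r.fun.round(1))
p=r.x;np.save("p.npy",p)
def inv(P): 
    c,s=np.cos(p[2]),np.sin(p[2]);q=P[:,:2]-p[:2];return np.c_[c*q[:,0]+s*q[:,1],-s*q[:,0]+c*q[:,1]]*1000
print("opening top",inv(pix2z(d["top"],[[362,273],[351,262],[373,264],[372,284],[351,282]],.09)))
print("opening side",inv(pix2z(d["side"],[[275,276],[300,274],[305,294],[280,297]],.09)))
M=np.vstack([cv2.resize(d["top"]["image"][240:305,245:445],None,fx=4,fy=4,interpolation=2),cv2.resize(d["side"]["image"][185:255+90,235:345],(800,300))[:0]])
S=cv2.resize(d["side"]["image"][215:305,240:440],None,fx=4,fy=4,interpolation=2)[:340]
cv2.imwrite("pics/z.png",np.vstack([M,S])[:600,:,::-1].clip(0,127)*2)
E
```

```text
top [ 0.5966244  -0.06412654 -0.09645284] [-0.8 -0.3  1.1 -0.4  0.1  0.4 -0.4  0.2]
side [ 0.59943862 -0.06272967 -0.107757  ] [ 0.9 -1.8  2.6 -2.  -2.9  3.1 -0.4 -1.8]
both [ 0.59818437 -0.06342074 -0.10261711] [-0.7 -1.4  1.  -0.5 -0.6  0.2 -0.9 -1.  -0.1 -1.5  2.6 -1.8 -2.8  3.9
 -1.4 -1.2]
opening top [[-70.98624486 -40.56275982]
 [-49.08163559 -13.15111846]
 [-47.90514473 -63.23139576]
 [-93.07940945 -65.64480066]
 [-93.97621627 -18.0015922 ]]
opening side [[-91.0361527  -16.76708765]
 [-48.0999065  -22.28533362]
 [-48.33433104 -66.71153558]
 [-90.13935717 -63.30959072]]
```

View pics/z.png

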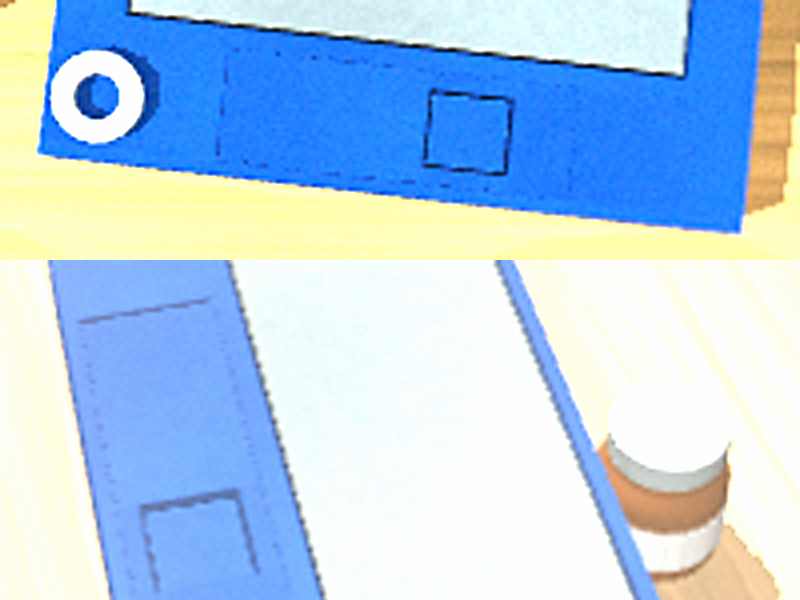

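```bash
cat >> h.py <<'E'
from scipy.spatial.transform import Rotation as R
def go(bot,P,yaw=None):
    s=bot.read_state();r=R.from_rotvec(s["tcp_rot"]);x=r.as_matrix()
    print("pos",s["tool_pos"].round(4),"F",s["wrist_force"].round(2),"t",s["time"],"w",s["width"],"yaw",np.arctan2(x[1,0],x[0,0]),"z",x[:,2].round(3))
    print("shift/250mm",(x.T@(np.array(P)-s["tool_pos"])/.25).round(4))
    if yaw is not None:
        g=R.from_matrix(np.array([[np.cos(yaw),np.sin(yaw),0],[np.sin(yaw),-np.cos(yaw),0],[0,0,-1]]))
        print("turn/45",((r.inv()*g).as_rotvec()/(np.pi/4)).round(4))
E
python3 - <<'E'
import pickle;from h import *
from workcell import bot
d=pickle.load(open("c0.pkl","rb"))
print(pix2z(d["top"],[[362,273]],.09),pix2z(d["side"],[[275,276],[300,274],[305,294],[280,297]],.09).mean(0))
print(pix2z(d["top"],[[470,238]],.0))
go(bot,[.524,-.098,.15],-.1)
E
```

```text
[[ 0.52341641 -0.09649849  0.09      ]] [ 0.52481717 -0.09835738  0.09      ]
[[ 0.615558   -0.37254426  0.        ]]
pos [ 0.25   -0.6262  0.1923] F [ 0.04  0.04 -0.58] t 0.1 w 0.9985943941388157 yaw 0.3797463839517843 z [-0.001  0.002 -1.   ]
shift/250mm [ 1.8013 -1.5556  0.1723]
turn/45 [-2.600e-03  5.000e-04  6.108e-01]
```

>>> play_rows --rows '[[[0.12, -0.1, 0], [0, 0, 0.12]], [[0.23, -0.2, 0], [0, 0, 0.24]], [[0.34, -0.3, 0], [0, 0, 0.36]], [[0.45, -0.39, 0], [0, 0, 0.48]], [[0.57, -0.49, 0], [0, 0, 0.61]], [[0.68, -0.59, 0], [0, 0, 0.61]], [[0.79, -0.69, 0], [0, 0, 0.61]], [[0.9, -0.78, 0], [0, 0, 0.61]], [[0.9, -0.78, 0], [0, 0, 0.61]], [[0.9, -0.78, 0], [0, 0, 0.61]], [[0.9, -0.78, 0], [0, 0, 0.61]]]' --claw -1

```text
time: 1.02
tool_pos: [0.3868, -0.3624, 0.1933]
tcp_rot: [3.138, -0.154, -0.001]
wrist_force: [0.1, -0.5, 0.7]
width: -0.004
grip_force: 0.0
```

```bash
python3 -c "
from h import *
from workcell import bot
go(bot,[.524,-.0975,.15],-.1)"
```

```text
pos [ 0.3868 -0.3624  0.1933] F [ 0.14 -0.49  0.7 ] t 1.0167 w -0.004009824952782476 yaw -0.0982624771697036 z [-0.001 -0.    -1.   ]
shift/250mm [ 0.4423 -1.1082  0.1726]
turn/45 [0.0004 0.0006 0.0022]
```

>>> play_rows --rows '[[[0.06, -0.14, 0.02], [0, 0, 0]], [[0.12, -0.28, 0.04], [0, 0, 0]], [[0.18, -0.42, 0.06], [0, 0, 0]], [[0.24, -0.56, 0.08], [0, 0, 0]], [[0.3, -0.7, 0.1], [0, 0, 0]], [[0.36, -0.84, 0.12], [0, 0, 0]], [[0.42, -0.96, 0.15], [0, 0, 0]], [[0.44, -1.0, 0.17], [0, 0, 0]], [[0.44, -1.0, 0.17], [0, 0, 0]], [[0.44, -1.0, 0.17], [0, 0, 0]]]'

```text
time: 1.85
tool_pos: [0.5207, -0.1255, 0.1503]
tcp_rot: [3.137, -0.155, -0.003]
wrist_force: [0.4, -0.7, 0.3]
width: -0.001
grip_force: 0.0
```

>>> play_rows --rows '[[[0, -0.06, 0], [0, 0, 0]], [[0, -0.11, 0], [0, 0, 0]], [[0, -0.11, 0], [0, 0, 0]], [[0, -0.11, 0], [0, 0, 0]]]'

```text
time: 2.18
tool_pos: [0.5237, -0.0981, 0.1513]
tcp_rot: [3.137, -0.156, 0.001]
wrist_force: [-0.5, 0.1, -0.5]
width: 0.001
grip_force: 0.0
```

```bash
python3 -c "
from h import *
from workcell import bot,cams
go(bot,[.524,-.0975,.1],-.1)
c=cams.read_camera('wrist');cv2.imwrite('pics/w1.png',c['image'][:,:,::-1]);print(c['K'],c['k1'],c['mount'])"
```

```text
pos [ 0.5237 -0.0981  0.1513] F [-0.52  0.05 -0.54] t 2.1833 w 0.000541946665770942 yaw -0.09957912217600953 z [ 0.    -0.001 -1.   ]
shift/250mm [ 0.0009 -0.0027  0.2052]
turn/45 [ 0.0009 -0.0005  0.0005]
[[343.34162486   0.         312.27932563]
 [  0.         343.34162486 236.44380385]
 [  0.           0.           1.        ]] -0.024907665814599685 [[-7.89142279e-04 -9.51639983e-01 -3.07214452e-01  7.87672438e-02]
 [ 9.99999687e-01 -7.31350712e-04 -3.03239160e-04  5.51975261e-06]
 [ 6.38930008e-05 -3.07214595e-01  9.51640262e-01 -1.79606809e-01]
 [ 0.00000000e+00  0.00000000e+00  0.00000000e+00  1.00000000e+00]]
```

View pics/w1.png

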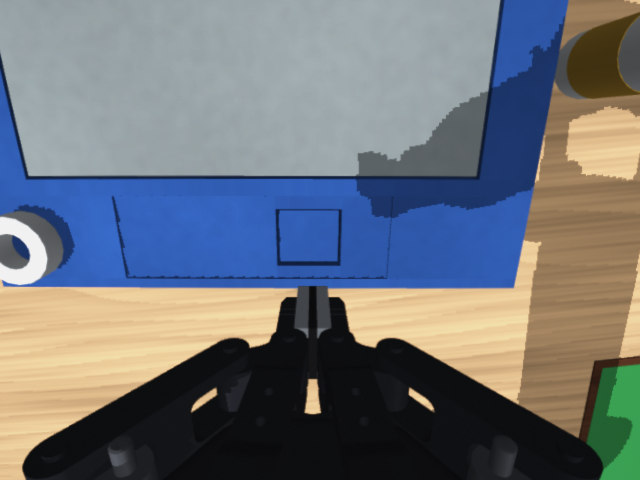

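The wrist view puts the opening at columns 277–341, rows 209–265. That's about 1 mm in x and 2 mm in y from the fingertip axis, so I'll make that correction on the way down.

>>> play_rows --rows '[[[0.003, -0.007, 0.06], [0, 0, 0]], [[0.003, -0.007, 0.12], [0, 0, 0]], [[0.003, -0.007, 0.18], [0, 0, 0]], [[0.003, -0.007, 0.22], [0, 0, 0]], [[0.003, -0.007, 0.235], [0, 0, 0]], [[0.003, -0.007, 0.245], [0, 0, 0]], [[0.003, -0.007, 0.252], [0, 0, 0]], [[0.003, -0.007, 0.258], [0, 0, 0]], [[0.003, -0.007, 0.262], [0, 0, 0]], [[0.003, -0.007, 0.266], [0, 0, 0]], [[0.003, -0.007, 0.266], [0, 0, 0]]]'

```text
time: 3.15
tool_pos: [0.5251, -0.0955, 0.0848]
tcp_rot: [3.138, -0.156, 0.001]
wrist_force: [-0.0, -0.0, 0.1]
width: 0.002
grip_force: 0.0
```

>>> play_rows --rows '[[[0, 0, 0.004], [0, 0, 0]], [[0, 0, 0.008], [0, 0, 0]], [[0, 0, 0.012], [0, 0, 0]], [[0, 0, 0.016], [0, 0, 0]], [[0, 0, 0.02], [0, 0, 0]], [[0, 0, 0.024], [0, 0, 0]], [[0, 0, 0.028], [0, 0, 0]], [[0, 0, 0.028], [0, 0, 0]], [[0, 0, 0.028], [0, 0, 0]]]'

```text
time: 3.9
tool_pos: [0.5247, -0.0955, 0.0774]
tcp_rot: [-3.138, 0.156, 0.0]
wrist_force: [0.5, -0.8, -0.1]
width: -0.004
grip_force: 0.0
```

>>> play_rows --rows '[[[0, 0, 0.003], [0, 0, 0]], [[0, 0, 0.006], [0, 0, 0]], [[0, 0, 0.006], [0, 0, 0]]]'

```text
time: 4.15
tool_pos: [0.5247, -0.0955, 0.0759]
tcp_rot: [-3.138, 0.156, 0.0]
wrist_force: [-0.4, 1.3, -0.1]
width: 0.001
grip_force: 0.0
```

```bash
python3 -c "
from h import *
from workcell import bot,cams
go(bot,[.524,-.0975,.1],-.1)
c=cams.read_camera('side');cv2.imwrite('pics/s2.png',c['image'][:,:,::-1])"
```

```text
pos [ 0.5247 -0.0955  0.0759] F [-0.37  1.3  -0.07] t 4.15 w 0.0007707983865046689 yaw -0.09932419689662889 z [-0.  0. -1.]
shift/250mm [-0.0021  0.0084 -0.0966]
turn/45 [-0.0001  0.0002  0.0009]
```

View pics/s2.png

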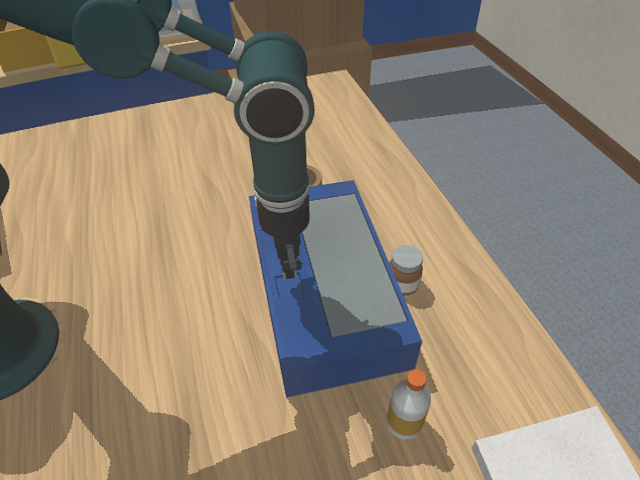

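```bash
python3 -c "
from h import *
from workcell import bot,cams
s=bot.read_state();c=cams.read_camera('side');p=s['tool_pos']
print(p,s['width'],proj(c,[p,p+[0,0,.01],p+[0,0,.02],p+[0,0,.054],p+[0,0,.073]]))
im=c['image'][225:325,230:360];cv2.imwrite('pics/s3.png',cv2.convertScaleAbs(cv2.resize(im,(780,600),interpolation=2)[:,:,::-1],alpha=2.2))"
```

```text
[ 0.52472937 -0.09544961  0.07590445] 0.006149156324281651 [[289.91084486 288.90381684]
 [289.58269209 285.30365778]
 [289.24917321 281.6403658 ]
 [288.07339166 268.69145285]
 [287.38680366 261.1051159 ]]
```

View pics/s3.png

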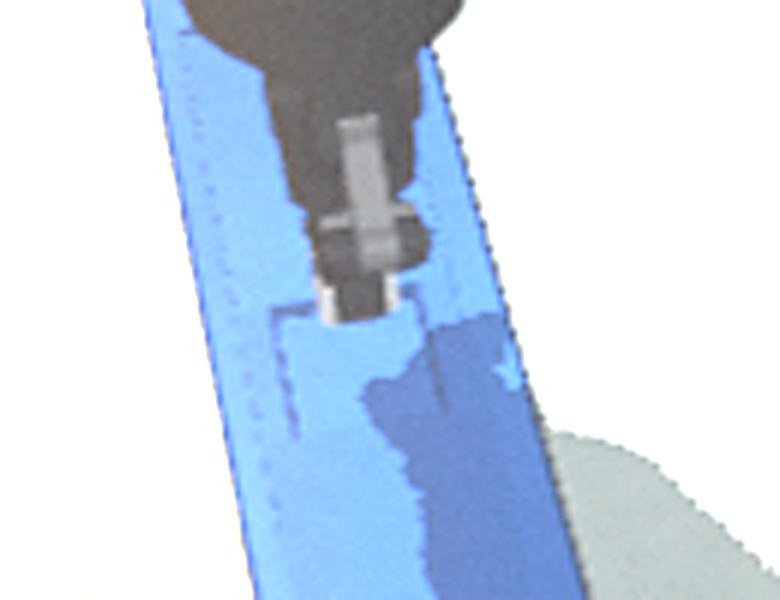

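The side view shows the hatch still shut. The fingertips are at (290,279), but the TCP should project to (290,289). So the real tips sit some 25–30 mm above the reported TCP and haven't reached the catch, which fits the zero force. I'll keep going down in small steps by feel.

>>> play_rows --rows '[[[0, 0, 0.015], [0, 0, 0]], [[0, 0, 0.03], [0, 0, 0]], [[0, 0, 0.036], [0, 0, 0]], [[0, 0, 0.036], [0, 0, 0]]]'

```text
time: 4.58
tool_pos: [0.5241, -0.0953, 0.0661]
tcp_rot: [-3.137, 0.156, 0.002]
wrist_force: [0.9, 0.1, 0.3]
width: -0.001
grip_force: 0.0
```

```bash
python3 -c "
from h import *
from workcell import bot,cams
go(bot,[.524,-.0975,.1],-.1)
c=cams.read_camera('side')
im=c['image'][225:325,230:360];a=cv2.resize(im,(390,300),interpolation=2)
c=cams.read_camera('wrist');b=cv2.resize(c['image'],(400,300))
cv2.imwrite('pics/s4.png',cv2.convertScaleAbs(np.hstack([a,b])[:,:,::-1],alpha=2.))"
```

```text
pos [ 0.5241 -0.0953  0.0661] F [0.91 0.12 0.26] t 4.5833 w -0.0014100071978202084 yaw -0.09930778201676912 z [-0.001  0.    -1.   ]
shift/250mm [ 0.0002  0.0088 -0.1356]
turn/45 [-0.0003  0.0019  0.0009]
```

View pics/s4.png

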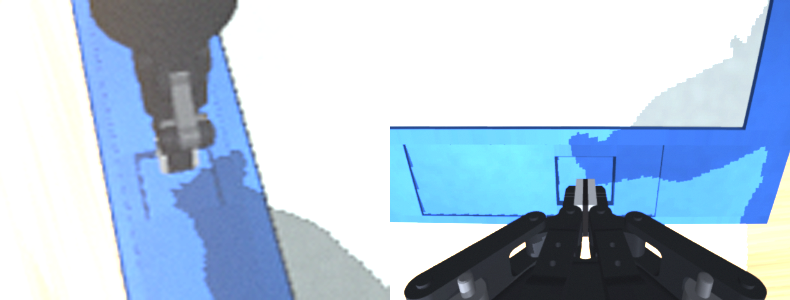

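>>> play_rows --rows '[[[0, 0, 0.008], [0, 0, 0]], [[0, 0, 0.016], [0, 0, 0]], [[0, 0, 0.024], [0, 0, 0]], [[0, 0, 0.032], [0, 0, 0]], [[0, 0, 0.032], [0, 0, 0]]]'

```text
time: 5.1
tool_pos: [0.5243, -0.0954, 0.0584]
tcp_rot: [-3.138, 0.156, 0.001]
wrist_force: [0.2, 0.1, 0.8]
width: 0.001
grip_force: 0.0
```

>>> play_rows --rows '[[[0, 0, 0.006], [0, 0, 0]], [[0, 0, 0.012], [0, 0, 0]], [[0, 0, 0.012], [0, 0, 0]]]'

```text
time: 5.35
tool_pos: [0.5246, -0.0954, 0.0556]
tcp_rot: [-3.138, 0.156, 0.001]
wrist_force: [0.0, -0.7, 0.3]
width: -0.001
grip_force: 0.0
```

>>> play_rows --rows '[[[0, 0, 0.006], [0, 0, 0]], [[0, 0, 0.012], [0, 0, 0]], [[0, 0, 0.012], [0, 0, 0]]]'

```text
time: 5.6
tool_pos: [0.5245, -0.0954, 0.0526]
tcp_rot: [-3.138, 0.156, 0.001]
wrist_force: [0.1, -0.0, 0.5]
width: -0.002
grip_force: 0.0
```

>>> play_rows --rows '[[[0, 0, 0.006], [0, 0, 0]], [[0, 0, 0.012], [0, 0, 0]], [[0, 0, 0.012], [0, 0, 0]]]'

```text
time: 5.85
tool_pos: [0.5245, -0.0954, 0.0496]
tcp_rot: [-3.138, 0.156, 0.001]
wrist_force: [0.7, -1.0, 0.4]
width: 0.003
grip_force: 0.0
```

>>> play_rows --rows '[[[0, 0, 0.006], [0, 0, 0]], [[0, 0, 0.012], [0, 0, 0]], [[0, 0, 0.012], [0, 0, 0]]]'

```text
time: 6.1
tool_pos: [0.525, -0.0955, 0.0471]
tcp_rot: [3.138, -0.156, 0.0]
wrist_force: [0.1, -0.3, 1.5]
width: 0.002
grip_force: 0.8
```

```bash
python3 -c "
from h import *
from workcell import bot,cams
go(bot,[.524,-.0975,.1],-.1)
c=cams.read_camera('side')
im=c['image'][225:325,230:360];a=cv2.resize(im,(390,300),interpolation=2)
c=cams.read_camera('wrist');b=cv2.resize(c['image'],(400,300))
cv2.imwrite('pics/s5.png',cv2.convertScaleAbs(np.hstack([a,b])[:,:,::-1],alpha=2.))"
```

```text
pos [ 0.525  -0.0955  0.0471] F [ 0.07 -0.28  1.53] t 6.1 w 0.0022015888769542228 yaw -0.0993528131745662 z [ 0. -0. -1.]
shift/250mm [-0.0031  0.0082 -0.2116]
turn/45 [ 0.     -0.0004  0.0008]
```

View pics/s5.png

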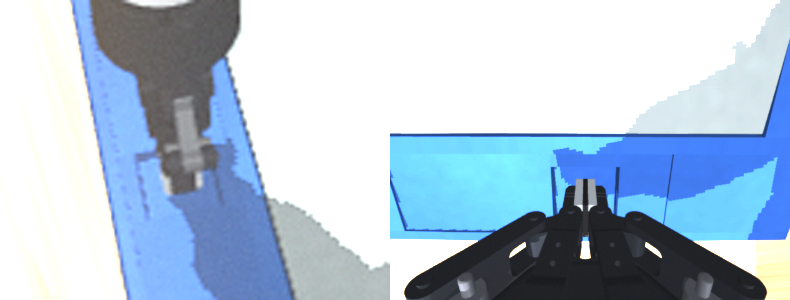

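First light contact, with the tips inside the opening. Now I'll press in small steps.

>>> play_rows --rows '[[[0, 0, 0.004], [0, 0, 0]], [[0, 0, 0.008], [0, 0, 0]], [[0, 0, 0.008], [0, 0, 0]]]'

```text
time: 6.45
tool_pos: [0.525, -0.0955, 0.0451]
tcp_rot: [3.138, -0.156, 0.001]
wrist_force: [-1.0, -0.2, 3.5]
width: -0.002
grip_force: 1.8
```

>>> play_rows --rows '[[[0, 0, 0.004], [0, 0, 0]], [[0, 0, 0.008], [0, 0, 0]], [[0, 0, 0.008], [0, 0, 0]]]'

```text
time: 6.7
tool_pos: [0.525, -0.0955, 0.0429]
tcp_rot: [3.138, -0.156, 0.001]
wrist_force: [0.2, -0.3, 3.2]
width: -0.001
grip_force: 1.7
```

>>> play_rows --rows '[[[0, 0, 0.004], [0, 0, 0]], [[0, 0, 0.008], [0, 0, 0]], [[0, 0, 0.008], [0, 0, 0]]]'

```text
time: 6.95
tool_pos: [0.525, -0.0955, 0.0408]
tcp_rot: [3.138, -0.156, 0.001]
wrist_force: [0.4, 0.2, 2.7]
width: 0.001
grip_force: 1.5
```

The catch is giving way at about 3 N, so I'll continue until the force climbs at the end stop.

>>> play_rows --rows '[[[0, 0, 0.004], [0, 0, 0]], [[0, 0, 0.006], [0, 0, 0]], [[0, 0, 0.006], [0, 0, 0]]]'

```text
time: 7.2
tool_pos: [0.525, -0.0955, 0.0402]
tcp_rot: [3.138, -0.156, 0.0]
wrist_force: [-1.5, 0.7, 8.8]
width: -0.0
grip_force: 4.4
```

>>> play_rows --rows '[[[0, 0, 0.004], [0, 0, 0]], [[0, 0, 0.004], [0, 0, 0]]]'

```text
time: 7.37
tool_pos: [0.5251, -0.0955, 0.0402]
tcp_rot: [3.138, -0.156, 0.0]
wrist_force: [-4.8, 1.2, 15.5]
width: 0.001
grip_force: 7.6
```

>>> play_rows --rows '[[[0, 0, 0.004], [0, 0, 0]], [[0, 0, 0.004], [0, 0, 0]]]'

```text
time: 7.53
tool_pos: [0.5251, -0.0955, 0.0401]
tcp_rot: [3.138, -0.156, -0.0]
wrist_force: [-8.0, 1.9, 21.0]
width: 0.0
grip_force: 10.6
```

```bash
python3 -c "
from h import *
from workcell import bot,cams
go(bot,[.524,-.0975,.1],-.1)
c=cams.read_camera('side')
cv2.imwrite('pics/s6.png',c['image'][150:450,180:500,::-1])"
```

```text
pos [ 0.5251 -0.0955  0.0401] F [-7.98  1.9  20.96] t 7.5333 w 0.0003870603281383714 yaw -0.09913750313863477 z [-0. -0. -1.]
shift/250mm [-0.0035  0.0083 -0.2395]
turn/45 [0.0001 0.0001 0.0011]
```

View pics/s6.png

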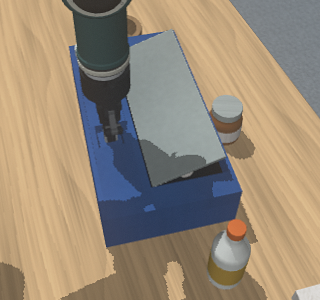

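The hatch now stands ajar, and the catch has hit a rigid stop after about 8 mm of travel (21 N). I'll lift straight up.

>>> play_rows --rows '[[[0, 0, -0.02], [0, 0, 0]], [[0, 0, -0.06], [0, 0, 0]], [[0, 0, -0.12], [0, 0, 0]], [[0, 0, -0.22], [0, 0, 0]], [[0, 0, -0.34], [0, 0, 0]], [[-0.1, 0, -0.46], [0, 0, 0]], [[-0.2, 0.08, -0.56], [0, 0, 0]], [[-0.3, 0.2, -0.6], [0, 0, 0]], [[-0.4, 0.33, -0.6], [0, 0, 0]], [[-0.4, 0.45, -0.6], [0, 0, 0]], [[-0.4, 0.55, -0.6], [0, 0, 0]], [[-0.4, 0.55, -0.6], [0, 0, 0]], [[-0.4, 0.55, -0.6], [0, 0, 0]]]'

```text
time: 8.67
tool_pos: [0.4111, -0.2231, 0.1872]
tcp_rot: [-3.137, 0.16, 0.001]
wrist_force: [0.0, 0.6, -0.6]
width: -0.002
grip_force: 0.0
```

```bash
python3 -c "
from h import *
from workcell import bot,cams
import pickle
go(bot,[.524,-.0975,.1],-.1)
a=cams.read_camera('side')['image'][160:460,220:520];b=cams.read_camera('top')['image'][130:330,180:520]
cv2.imwrite('pics/f.png',np.hstack([a,cv2.resize(b,(500,300))])[:,:,::-1])"
```

```text
pos [ 0.4111 -0.2231  0.1872] F [ 0.05  0.59 -0.59] t 8.6667 w -0.001686240644230766 yaw -0.10221193341345472 z [-0.     0.001 -1.   ]
shift/250mm [ 0.3983 -0.5458  0.349 ]
turn/45 [-0.0007  0.0007 -0.0028]
```

View pics/f.png

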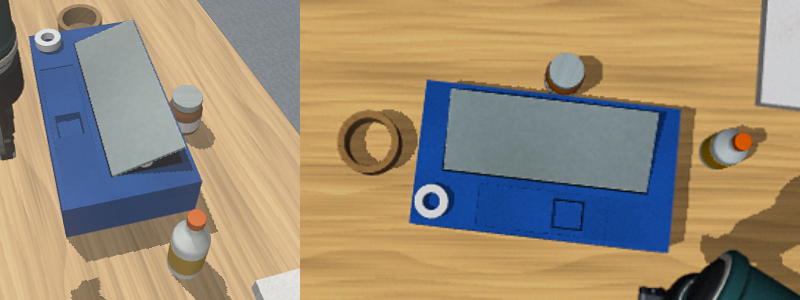

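The final view shows the hatch ajar with the catch sunk, everything else in place, and the arm clear.

```bash
python3 -c "
from workcell import bot
print(bot.finish_job())"
```

```text
the job is handed in; nothing more can be done
None
```

I pressed the catch until it hit its stop, the hatch popped ajar, and the hand is clear; the final pictures show the rolls, bottle and jar where they stood, and the job is handed in with no verdict returned.

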